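Load an angle bracket into a drilling jig and feel it home

ROBOT

A 6-joint arm with a two-finger parallel gripper is mounted at the origin on the work surface; the furniture and walls round the work are solid. World frame = base frame: x ahead of the robot, y to its left, z up, the work surface at z = 0. Lengths are in mm, angles in degrees, forces in N, time in s.
With the tool pointing down it reaches from about 350 to 850 mm from the base axis. Payload 8.1 kg.
Tool frame: the origin (TCP) lies at the very end of the fingers, on their centre line; the grasp point (between the pads) lies 19 mm behind it; z points along the fingers, y is the line along which they close (so a half turn about z gives the same grasp; the last joint's range is limited). The gripper opens to 85 mm and grips with 20 to 120 N. Pads are 22 mm wide; open, the fingers measure 114 mm over their backs; the gripper's body (76 mm by 85 mm) begins 54 mm behind the grasp point. The pads swing forward as they close: fully open they stand 13 mm farther back than shut.
Start: joints at [61.054, 7.471, 85.268, -0, 87.261, -4.893], TCP at [244.526, 547.916, 231.292] pointing down, gripper open.
Joint ranges: [-169.43, 169.43], [-51.17, 129.36], [1.28, 143.12], [-76.62, 256.62], [0, 156.53], [-152.29, 152.29]. Speed limits (degrees/s): [136.94, 136.94, 159.86, 180, 180, 180].

INTERFACE

Orientations are given as [roll, pitch, yaw] about the fixed x, y, z axes, in that order (R = Rz(yaw) Ry(pitch) Rx(roll)).
In Python, from bench import * gives the robot as it stands.
- The arm moves only by the tool play_rows, never from a script. Its argument "increments" is a list of rows, each a list of 3 entries, a list of its own where there are three numbers: the gripper's target within -1 to 1 (fully open at 1, half-way at 0, shut at -1), then the shift along the tool's x, y, z in mm, then the turn about the tool's z in rad. A call has 1 to 12 rows; each row shifts and turns the commanded pose from where the row before left it, along the tool's axes as they then stand; what a row does not reach is not made up. A row lasts 1/12 s, in which the tool goes at most 41.7 mm and 7.16 degrees, less where a joint would pass 70% of its speed; a pose out of reach is approached as far as the arm can. A call is refused whole if a number of a shift passes 41.7 or a number of a turn 0.125, either way. A call with a gripper value outside its range is refused whole. The fingers move at their own pace and stop on an object; "force" is the grip in N (left out, the last holds). Time passes only in rows, so rows that do not move let the fingers close. It gives the time, the measured TCP pose, the force, the opening and the grip force at its end, in the units of the state.
- sense(): the state, without advancing time (a new reading comes with each control period).
- snapshot(name): name is "side" or "top" or "wrist"; returns a dict with "color" (420x560x3 uint8, red, green, blue), "intrinsics" (3x3 intrinsics, pixels), "world_from_camera" (4x4, takes a point from camera to world coordinates). Camera axes: x right, y down, z forward; pixel columns grow to the right and rows downward; lengths in mm; the calibration is good to about 2 mm. A picture is of the moment at which its call begins. There is no depth.
- hand_in(): hands the job in; it is judged then, once.
Trained networks look in a picture, given as the dict that the camera call returned (one of the last four; its "shot" number tells which), for a name from the list of things; names that differ only in an ending like _2 or _b are one class to them, and where a whole thing is asked for, a point or a joint stands for the part that bears it (a point fixed in the world has none). Each returns a list of dicts, best first, with "p" (0 to 1); they miss things now and then, are a little off and sometimes report something else, mostly with a low value. They report only what shows in the picture. A call takes as long as a camera call. They do not tell look-alikes from the thing itself.
- find_in(query, picture): "xyz" ([x, y, z] in mm, in the coordinates of the camera as it stood for that picture, good to about 4 mm: the middle of the surface that is visible of it).
- regions_of(query, picture): "mask" (420x560 bool, what is visible of it).
- pinpoint(query, picture): "xyz" ([x, y, z] in mm, in the coordinates of the camera as it stood for that picture, good to about 4 mm: a listed point, or the origin of a listed thing).
The state is a dict: "time": time; "joint_pos": joint angles; "qd": joint speeds; "joint_efforts": joint torques, N m; "tool_pos": TCP position; "tcp_rot": TCP orientation; "ft_force": force on the tool from outside, world axes, zero at the start; "wrist_torque": the same for the moment, N m; "finger_gap": finger opening in mm; "grip_force": force on a finger pad.
Only numpy, scipy, OpenCV 4.12 (cv2) and the standard library are available. Lean on these libraries where they do the work, as an engineer would, in place of code of your own. Each camera call takes 0.05 s, during which the arm holds its last target. There are 200 camera calls.

TASK

Load the angle bracket into the drilling jig: tip it over about its corner so that it lies on its long leg with the short leg standing up, then slide the long leg under the jig's hood until you feel it come up hard against the end stop hidden inside. Leave it there, lying flat and firmly home; feel for the stop gently rather than ramming it, and do not disturb the tape measure, the screw box or the cork block.

Things in the scene. Friction and masses are not known exactly. Their poses are not given: they have to be found in the camera images.
- bracket: L-shaped bare aluminium angle bracket, 0.5 kg, 8 mm plate 50 mm wide, outside lengths 150 mm (long leg) and 90 mm (short leg). Origin: middle of the outer corner edge. Own axes: +z along the long leg, +y along the short leg (both from the corner), x along the corner edge. At the start it stands on its short leg, about 0.22 m before the jig's mouth, the short leg pointing away from the jig.
- bracket_long (a point): centre of the bracket's long leg: 75 mm from the corner along the bracket's +z, in the middle of the 8 mm plate; axes as the bracket's. When the upright long leg is leaned about 19 degrees towards the jig the bracket balances; beyond that it falls onto the long leg by itself.
- bracket_short (a point): centre of the bracket's short leg: 45 mm from the corner along the bracket's +y, in the middle of the 8 mm plate; axes as the bracket's. Sliding the bracket over the bench takes 2 to 5 N.
- jig: drilling jig bolted to the bench: a low steel and aluminium hood 90 mm wide (142 with feet), 30 mm high (38 at its bushings), 135 mm long. Origin: middle of its open mouth, on the bench. The work goes in along the jig's -y; x across, z up. Straight channel inside, 58 mm wide, 18 mm high, its floor the bench top; two flared cheeks 18 mm high reach 36 mm out before the mouth.
- end_stop: end stop hidden under the hood. Origin: its fixed back, 125 mm in from the mouth; this does not tell where its face is: 50 to 95 mm in, unseen. The face is a sprung plate that gives 5 mm at about 1 N, then is solid: there the push rises sharply. 5 to 15 N more than the sliding force is a proper push; over 40 N rams it. Once home and let go, friction keeps the bracket in place.
- tape_measure_mid (a point): bystander: yellow tape measure, 36 x 84 x 64 mm; point half-way up.
- screw_box_mid (a point): bystander: brown cardboard screw box, 65 x 105 x 42 mm; point half-way up.
- cork_block_mid (a point): bystander: brown cork sanding block, 62 x 112 x 36 mm; point half-way up.
There are look-alikes about, which are no part of the job. Leave any red or turquoise look-alike of the bracket alone.

How it is judged (in metres and radians):
On the way, in this order (a step that is already met when the one before it is completed fails the run):
1. the bracket has been tipped onto its long leg, short leg standing up (angle between bracket's own y axis and vertical below 0.12 rad), for 0.2 s.
2. the bracket has been pushed solid against the hidden stop (over 3 N) (contact force between bracket and end_stop above 3 N and angle between bracket's own y axis and vertical below 0.12 rad), for 0.1 s.
At the end, for the whole second after the job is handed in: The bracket lies at rest on its long leg (within 0.06 rad of flat), short leg up, with its long leg under the hood and still home on the stop: the stop's sprung plate is held back so that it leans on the bracket with more than 0.7 N (within about 3 mm of solid) (contact force between bracket and end_stop above 0.7 N and angle between bracket's own y axis and vertical below 0.06 rad and linear speed of bracket below 0.01 m/s); the robot touches nothing.
It fails at once if the stop rammed with more than 40 N (contact force between bracket and end_stop above 40 N).
It fails at once if the tape measure, screw box or cork block disturbed (moved over 30 mm) (distance of any of tape_measure_mid, screw_box_mid, cork_block_mid from where it was at the start of the episode above 0.03 m).
It also fails if it takes over 54 s, if anything falls off the work surface, if the arm or the gripper's body presses on something with over 40 N, if the wrist force passes 120 N, or if a joint passes its speed limit or range.

## Working session

There is one attempt and no reset: what is moved stays moved. The work goes in short steps, Python scripts to look and compute and a tool call to move; the robot and the scene stay as the last step left them, time stands still between calls to the robot, and variables do not carry over. Pictures are saved under pics/ and viewed, at most 10 in all, crops included, and the job is handed in when it is done.

Besides the shell and the picture viewer there is one more tool, called as name(argument=value, ...) on one line, values as JSON. play_rows: Moves the arm, as the interface text tells. Its arguments: {"type":"object","properties":{"increments":{"type":"array","items":{"type":"array"}},"force":{"type":"number"}},"required":["increments"]}

```bash
mkdir -p pics; cat > h.py <<'E'
from bench import *
import numpy as np, cv2
np.set_printoptions(precision=1,suppress=True)
def w(pic,p): return (pic["world_from_camera"]@np.r_[p,1])[:3]
def save(pic,n): cv2.imwrite("pics/"+n,pic["color"][:,:,::-1])
E
python3 - <<'E'
from h import *
s=sense();print(s["tool_pos"],s["tcp_rot"],s["ft_force"],s["finger_gap"])
for c in("side","top"):
    p=snapshot(c);save(p,c+"0.png")
    print(c,p["world_from_camera"])
    for q in("bracket","bracket_long","bracket_short","jig","end_stop","tape_measure_mid","screw_box_mid","cork_block_mid"):
        for d in pinpoint(q,p)[:4]: print(q,w(p,d["xyz"]),round(d["p"],2))
E
```

```text
[244.2 547.5 230.2] [-179.9   -0.   155.9] [-0.2  0.6 -0.2] 85.46324490753626
side [[  -0.8    0.3   -0.6 1185.4]
 [   0.6    0.3   -0.7  850. ]
 [  -0.    -0.9   -0.4  568.8]
 [   0.     0.     0.     1. ]]
bracket [532.  218.6  -3.1] 0.95
bracket [686.6 262.3  -4.4] 0.84
bracket [436.1 226.5   1.8] 0.82
bracket [442.5 103.8  -6.2] 0.71
bracket_long [417.5 234.   73.5] 0.98
bracket_long [348.7 -32.   77.5] 0.86
bracket_long [533.1 225.2  75.1] 0.81
bracket_long [690.3 262.1  72.9] 0.69
bracket_short [649.  285.3   4.3] 0.97
bracket_short [418.7 272.5   6.1] 0.82
bracket_short [390.6 -25.9   4.3] 0.76
bracket_short [527.9 273.3   1.6] 0.62
jig [559.1   6.9   0. ] 0.82
tape_measure_mid [706.7 -97.9  28.3] 0.73
screw_box_mid [717.1 104.9  17.7] 0.6
cork_block_mid [ 387.8 -211.1   18. ] 0.88
top [[   0.    -1.     0.2  330.5]
 [  -1.    -0.    -0.    71.2]
 [   0.    -0.2   -1.  1367.8]
 [   0.     0.     0.     1. ]]
bracket [535.3 227.6  -3.5] 0.88
bracket [441.5 106.5   0.4] 0.72
bracket [688.8 268.8  -2.3] 0.64
bracket [352.3 -28.5   0.2] 0.59
bracket_long [350.3 -26.2  76.6] 0.97
bracket_long [431.5 233.2  77.2] 0.85
bracket_long [536.2 231.3  78.2] 0.83
bracket_long [686.2 263.4  75.1] 0.81
bracket_short [416.6 273.3   6.5] 0.89
bracket_short [530.3 270.6   3.5] 0.84
bracket_short [410.4 136.8   3.5] 0.73
bracket_short [394.  -24.3   2.1] 0.62
jig [564.3   9.9  -2.9] 0.81
jig [706.5 -99.5  34.4] 0.33
end_stop [529.9 268.9   4. ] 0.49
tape_measure_mid [706.9 -99.9  34.2] 0.61
screw_box_mid [717.2 108.1  20.9] 0.59
cork_block_mid [ 381.7 -210.    15.7] 0.88
```

```bash
python3 -c "
import cv2,numpy as np
a=cv2.imread('pics/side0.png');b=cv2.imread('pics/top0.png')
cv2.imwrite('pics/both.png',cv2.resize(np.vstack([a,b])[:],(400,600)) if 0 else a)"
```

```text
(no output)
```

View pics/side0.png

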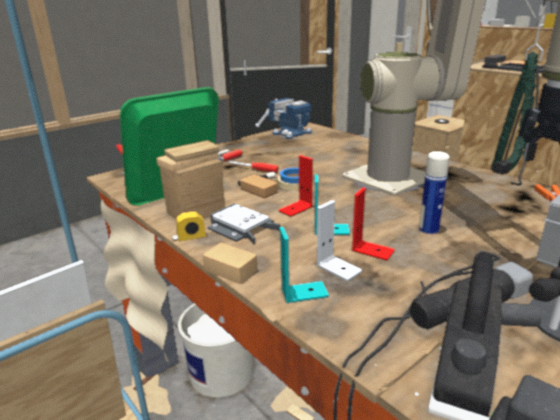

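View pics/top0.png

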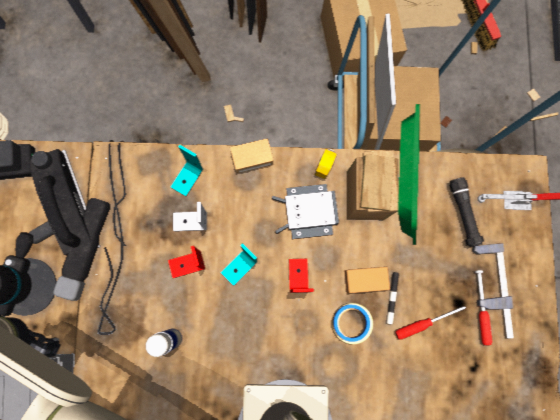

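The side and top views show the bare aluminium bracket at top pixel (188,218), about world (534,226). The jig is at (310,212), with its mouth at about (562,8). Both are yawed about 6–7°. The red and turquoise look-alikes stand around them. I'll move the arm over and take a closer look with the wrist camera.

play_rows(increments=[[-1,[-30,-9,0],0],[-1,[-30,-9,0],0],[-1,[-30,-9,0],0],[-1,[-30,-9,0],0],[-1,[-30,-9,0],0],[-1,[-30,-9,0],0],[-1,[-30,-9,0],0],[-1,[-30,-9,0],0],[-1,[-30,-9,0],0],[-1,[-30,-9,0],0],[-1,[-30,-9,0],0],[-1,[-30,-9,0],0]], force=40)

```text
time: 1.9
tool_pos: [530.3, 301.4, 231.4]
tcp_rot: [180.0, 0.0, 155.9]
ft_force: [0.7, 0.4, 0.8]
finger_gap: 0.2
grip_force: 0.0
```

play_rows(increments=[[-1,[0,0,0],-0.11],[-1,[0,0,0],-0.11],[-1,[0,0,0],-0.11],[-1,[0,0,0],-0.11],[-1,[0,0,0],-0.1],[-1,[0,0,0],0],[-1,[0,0,0],0]])

```text
time: 2.48
tool_pos: [529.3, 302.5, 231.3]
tcp_rot: [-180.0, -0.0, -173.3]
ft_force: [-0.4, -0.7, 0.3]
finger_gap: -0.1
grip_force: 0.0
```

```bash
cat > jy.py <<'E'
from h import *
def mask_ground(p,m,z):
    K=p["intrinsics"];T=p["world_from_camera"]
    v,u=np.nonzero(m);r=np.linalg.inv(K)@np.vstack([u,v,np.ones(len(u))]);r=T[:3,:3]@r;c=T[:3,3:4]
    return (c+r*((z-c[2])/r[2]))[:2].T
E
python3 - <<'E'
from jy import *
s=sense();print(s["tool_pos"],s["tcp_rot"],s["ft_force"],s["finger_gap"],s["joint_pos"])
for c in("top","wrist"):
    p=snapshot(c);save(p,c+"1.png");print(p["world_from_camera"])
    for q in("bracket","bracket_long","bracket_short","jig"):
        for d in pinpoint(q,p)[:4]: print(q,w(p,d["xyz"]),round(d["p"],2))
    for d in regions_of("jig",p)[:1]:
        g=mask_ground(p,d["mask"],30);print(c,"jig",cv2.minAreaRect(g.astype(np.float32)),d["p"])
E
```

```text
[529.3 302.5 231.3] [-180.    -0.  -173.3] [-0.4 -0.7  0.3] -0.08677779115063211 [ 24.9   9.   83.6  -0.   87.4 -71.8]
[[   0.    -1.     0.2  330.5]
 [  -1.    -0.    -0.    71.2]
 [   0.    -0.2   -1.  1367.8]
 [   0.     0.     0.     1. ]]
bracket [693.  263.9  -1.1] 0.87
bracket [536.  228.5  -1. ] 0.86
bracket [443.8 105.5   3.5] 0.85
bracket [430.3 230.7  -1.6] 0.62
bracket_long [687.6 262.2  76. ] 0.82
bracket_long [536.  226.6  78.3] 0.77
bracket_long [439.5 106.   73.8] 0.62
bracket_long [352.1 -27.3  76.9] 0.62
bracket_short [655.2 291.2   7. ] 0.93
bracket_short [533.2 269.8   2.6] 0.85
bracket_short [393.3 -25.2  -1.4] 0.64
bracket_short [412.5 134.1   4.9] 0.61
jig [561.7  10.6  -1.8] 0.78
top jig ((563.6097412109375, -38.887367248535156), (140.18165588378906, 172.21347045898438), 8.26236629486084) 0.78
[[ -0.1   0.9   0.3 449.9]
 [  1.    0.1   0.  292.9]
 [  0.    0.3  -1.  374.2]
 [  0.    0.    0.    1. ]]
bracket [537.4 224.    2.7] 0.92
bracket [433.5 226.9  -4.4] 0.89
bracket [690.5 263.8   1.5] 0.79
bracket [445.2 103.4  -0.8] 0.7
bracket_long [440.4 103.8  70.9] 0.93
bracket_long [685.7 263.7  75.3] 0.81
bracket_long [532.4 228.2  76.7] 0.61
bracket_long [427.7 230.6  75. ] 0.6
bracket_short [404.7 134.4   2.4] 0.79
bracket_short [649.2 282.7   5.3] 0.68
bracket_short [531.2 272.6   8.5] 0.64
jig [558.7   5.9   5.3] 0.67
wrist jig ((563.0066528320312, 22.240650177001953), (97.58610534667969, 146.1287078857422), 80.40629577636719) 0.85
```

View pics/wrist1.png

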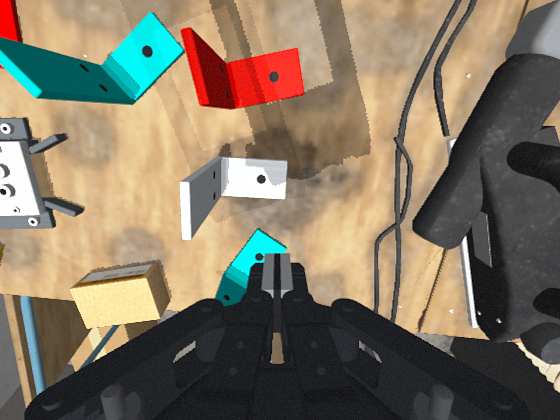

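The wrist view shows the bracket's upright leg at about (200,200) and its short leg reaching to (285,180). The closed fingers are behind it and lined up. Next I'll lower them and push near the top of the leg.

play_rows(increments=[[-1,[4,0,20],0],[-1,[0,0,20],0],[-1,[0,0,20],0],[-1,[0,0,20],0],[-1,[0,0,20],0],[-1,[0,0,0],0]])

```text
time: 3.58
tool_pos: [522.5, 300.8, 126.2]
tcp_rot: [-179.9, -0.4, -173.1]
ft_force: [-0.5, -0.5, -0.8]
finger_gap: -0.0
grip_force: 0.0
```

play_rows(increments=[[-1,[0,-8,0],0],[-1,[0,-8,0],0],[-1,[0,-8,0],0],[-1,[0,-8,0],0],[-1,[0,-8,0],0],[-1,[0,-7,0],0],[-1,[0,-7,0],0],[-1,[0,-6,0],0],[-1,[0,-6,0],0],[-1,[0,-6,0],0],[-1,[0,-6,0],0],[-1,[0,-6,0],0]])

```text
time: 4.58
tool_pos: [535.3, 218.2, 131.2]
tcp_rot: [-180.0, -0.0, -173.1]
ft_force: [-0.2, 1.2, -0.2]
finger_gap: -0.2
grip_force: 0.2
```

```bash
python3 - <<'E'
from jy import *
s=sense();print(s["tool_pos"],s["tcp_rot"],s["ft_force"])
p=snapshot("side");save(p,"side2.png")
for q in("bracket","bracket_long","bracket_short"):
        for d in pinpoint(q,p)[:4]: print(q,w(p,d["xyz"]),round(d["p"],2))
c=p["color"][180:310,220:420];cv2.imwrite("pics/side2c.png",cv2.resize(c,None,fx=2.5,fy=2.5)[:,:,::-1])
E
```

```text
[535.3 218.2 131.2] [-180.    -0.  -173.1] [-0.2  1.2 -0.2]
bracket [687.4 260.2  -3.8] 0.93
bracket [532.1 220.5  -3.8] 0.78
bracket [348.6 -28.9  -2.5] 0.75
bracket [433.8 227.7  -3.6] 0.58
bracket_long [349.  -31.9  80.1] 0.93
bracket_long [688.6 265.3  74.2] 0.87
bracket_long [420.8 233.9  75.7] 0.69
bracket_short [529.3 271.7   9.8] 0.98
bracket_short [422.2 270.3   3.5] 0.94
bracket_short [392.2 -27.5   6.1] 0.82
bracket_short [408.7 130.5   5.2] 0.75
```

View pics/side2.png

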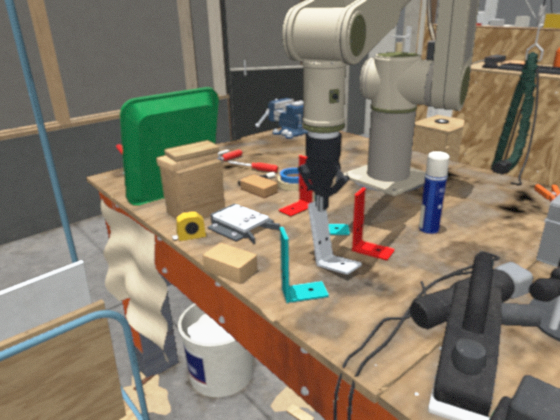

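The bracket (at pixel (325,240)) has started leaning about its corner. I'll keep pushing.

play_rows(increments=[[-1,[0,-5,0],0],[-1,[0,-5,0],0],[-1,[0,-5,0],0],[-1,[0,-5,0],0],[-1,[0,-5,0],0],[-1,[0,-5,0],0],[-1,[0,-5,0],0],[-1,[0,-5,0],0],[-1,[0,-5,0],0],[-1,[0,0,0],0],[-1,[0,0,0],0],[-1,[0,0,0],0]])

```text
time: 5.78
tool_pos: [540.7, 174.1, 131.3]
tcp_rot: [180.0, 0.0, -173.1]
ft_force: [-0.5, -0.3, 0.0]
finger_gap: -0.3
grip_force: 0.0
```

```bash
python3 - <<'E'
from jy import *
s=sense();print(s["tool_pos"],s["tcp_rot"],s["ft_force"])
for c in("side","top","wrist"):
    p=snapshot(c);save(p,c+"3.png")
    for q in("bracket","bracket_long","bracket_short","jig"):
        for d in pinpoint(q,p)[:5]: 
            x=w(p,d["xyz"])
            if 470<x[0]<640: print(c,q,x,round(d["p"],2))
E
```

```text
[540.7 174.1 131.3] [ 180.     0.  -173.1] [-0.5 -0.3  0. ]
side bracket [536.3 220.5  -3. ] 0.85
side bracket_long [539.5 147.4   3. ] 0.66
side bracket_short [532.6 221.4  43.2] 0.76
side jig [558.5   7.6  -1. ] 0.58
side jig [533.1 218.2  -2.7] 0.47
top bracket [537.2 231.   -3. ] 0.75
top bracket_long [542.2 149.4   7.3] 0.68
top bracket_short [533.3 218.9  44.7] 0.86
top jig [566.1   8.   -1.4] 0.68
wrist bracket [536.2 221.8   1.4] 0.96
wrist bracket_long [537.4 147.5   4.7] 0.85
wrist bracket_short [534.8 221.7  45.4] 0.77
wrist jig [560.4   5.3   5.1] 0.83
```

View pics/wrist3.png

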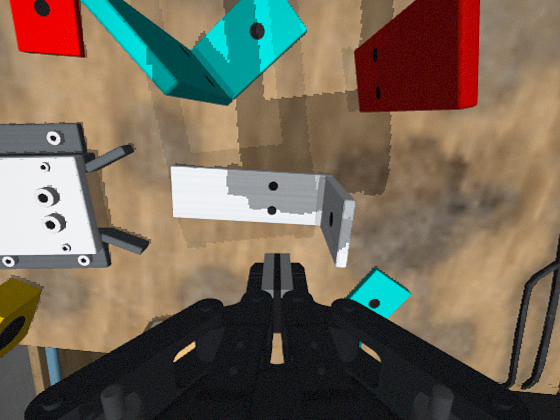

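The bracket now lies on its long leg, from (173,190) to (340,220), with the short leg up. A zoomed crop will let me measure the alignment.

```bash
python3 -c "
import cv2
a=cv2.imread('pics/wrist3.png')[110:280,0:350];cv2.imwrite('pics/w3c.png',cv2.resize(a,(770,374),interpolation=cv2.INTER_CUBIC))"
```

```text
(no output)
```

View pics/w3c.png

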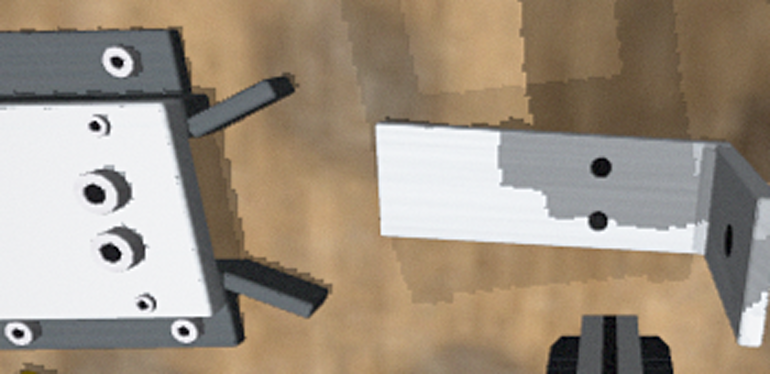

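```bash
python3 - <<'E'
from jy import *
p=snapshot("wrist")
K=np.linalg.inv(p["intrinsics"]);T=p["world_from_camera"]
def g(u,v,z):
    r=T[:3,:3]@K@[u/2.2,v/2.2+110,1];c=T[:3,3];return (c+r*(z-c[2])/r[2])[:2]
def seg(n,a,b,z):
    A,B=g(*a,z),g(*b,z);d=B-A;print(n,A,B,"mid",(A+B)/2,"len",np.hypot(*d),"ang",np.degrees(np.arctan2(d[1],d[0])))
seg("br edge1",(377,124),(720,142),8);seg("br edge2",(382,235),(700,253),8);seg("br tip",(377,124),(382,235),8)
seg("hood front",(163,103),(212,317),30);seg("bush",(95,193),(117,251),38);seg("screws",(99,126),(146,303),30)
seg("hood sideA",(0,108),(163,103),30);seg("hood sideB",(0,318),(212,317),30)
seg("cheek tips inner",(292,86),(328,292),18);seg("cheek outer",(275,78),(308,312),18)
E
```

```text
br edge1 [517.7  74.1] [508.1 216.8] mid [512.9 145.5] len 142.93939294767577 ang 93.86308105427977
br edge2 [566.6  76.7] [558.2 216.6] mid [562.4 146.7] len 140.10509710789813 ang 93.43540897555638
br tip [517.7  74.1] [566.6  76.7] mid [542.2  75.4] len 48.94044843948372 ang 3.041662568404649
hood front [514.8   1.5] [603.2  13.5] mid [559.    7.5] len 89.2493795058776 ang 7.738407886320235
bush [550.8 -22.1] [573.9 -16.5] mid [562.4 -19.3] len 23.776473012598846 ang 13.549472940420918
screws [526.6 -23.5] [599.9 -13.4] mid [563.2 -18.5] len 74.09012056013627 ang 7.9033161958636615
hood sideA [524.1 -59.8] [514.8   1.5] mid [519.4 -29.2] len 61.9887815909573 ang 98.62769013774974
hood sideB [614.4 -75. ] [603.2  13.5] mid [608.8 -30.7] len 89.16416568626339 ang 97.1899036287534
cheek tips inner [504.6  44.3] [591.9  57. ] mid [548.2  50.7] len 88.24137902740358 ang 8.271024620644061
cheek outer [502.3  37.8] [602.6  48.1] mid [552.4  43. ] len 100.90823151876764 ang 5.868763806178546
```

Jig yaw is about 7.9° and bracket yaw about 3.5°. I'll grip the short leg, turn it to match the jig and slide it in.

play_rows(increments=[[0,[0,0,0],0.06],[0,[2,16,0],0],[0,[2,16,0],0],[0,[0,15,0],0],[0,[0,0,0],0],[0,[0,0,0],0]], force=40)

```text
time: 7.08
tool_pos: [533.8, 221.1, 131.3]
tcp_rot: [-180.0, -0.0, -176.5]
ft_force: [0.7, -0.9, -0.0]
finger_gap: 42.5
grip_force: 0.0
```

```bash
python3 - <<'E'
from jy import *
s=sense();print(s["tool_pos"],s["tcp_rot"],s["finger_gap"])
for c in("side","wrist"):
    p=snapshot(c);save(p,c+"4.png")
    for q in("bracket","bracket_long","bracket_short"):
        for d in pinpoint(q,p)[:5]: 
            x=w(p,d["xyz"])
            if 470<x[0]<640: print(c,q,x,round(d["p"],2))
E
```

```text
[533.8 221.1 131.3] [-180.    -0.  -176.5] 42.54342374062509
side bracket [536.  221.2  -4.5] 0.83
side bracket_long [539.5 146.4   2.9] 0.6
side bracket_short [532.3 223.   43.5] 0.71
wrist bracket [537.2 221.    2.7] 0.9
wrist bracket [534.2 152.    3.3] 0.57
wrist bracket_long [536.7 150.6   6.7] 0.76
wrist bracket_short [536.  224.9  50.3] 0.87
```

View pics/wrist4.png

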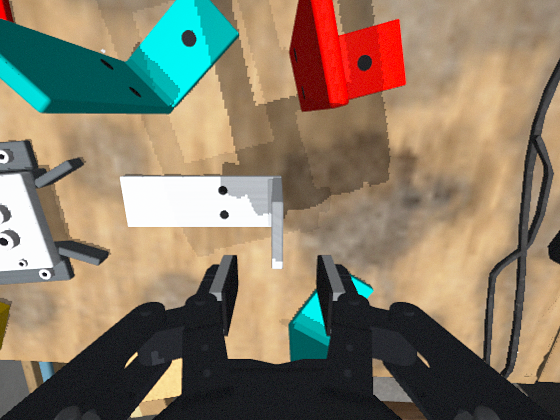

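The short leg's top edge (about (278,240)) is centred between the fingers at (230,270) and (325,270). I'll go down and grip.

play_rows(increments=[[0,[0,0,20],0],[0,[0,0,20],0],[0,[0,0,20],0],[0,[0,0,20],0],[0,[0,0,15],0],[0,[0,0,8],0],[0,[0,0,0],0],[-1,[0,0,0],0],[-1,[0,0,0],0],[-1,[0,0,0],0],[-1,[0,0,0],0],[-1,[0,0,0],0]], force=40)

```text
time: 8.48
tool_pos: [535.2, 220.9, 30.0]
tcp_rot: [180.0, 0.2, -176.6]
ft_force: [0.4, -1.8, 6.3]
finger_gap: 7.2
grip_force: 41.8
```

play_rows(increments=[[-1,[0,0,0],0],[-1,[0,0,0],-0.04],[-1,[0,0,0],-0.04],[-1,[0,0,0],0],[-1,[0,0,0],0]])

```text
time: 8.9
tool_pos: [535.0, 221.0, 30.0]
tcp_rot: [180.0, 0.1, -171.9]
ft_force: [-1.9, -1.7, 7.2]
finger_gap: 7.3
grip_force: 41.9
```

```bash
python3 - <<'E'
from jy import *
s=sense();print(s["tool_pos"],s["tcp_rot"],s["ft_force"],s["finger_gap"])
for c in("top","wrist"):
    p=snapshot(c)
    if c=="wrist": cv2.imwrite("pics/w5c.png",cv2.resize(p["color"][110:300,0:350],(770,418),interpolation=cv2.INTER_CUBIC)[:,:,::-1])
    for q in("bracket","bracket_long","bracket_short","jig"):
        for d in pinpoint(q,p)[:5]: 
            x=w(p,d["xyz"])
            if 470<x[0]<640: print(c,q,x,round(d["p"],2))
E
```

```text
[535. 221.  30.] [ 180.     0.1 -171.9] [-1.9 -1.7  7.2] 7.290343479811527
top bracket [535.4 227.1  -3.3] 0.58
top bracket_long [543.1 152.4   4. ] 0.57
top bracket_short [533.6 224.2  45.6] 0.67
top jig [564.9  12.1  -2.5] 0.6
wrist bracket [537.  222.5   2.2] 0.79
wrist bracket_long [540.7 150.7   6.9] 0.71
```

View pics/w5c.png

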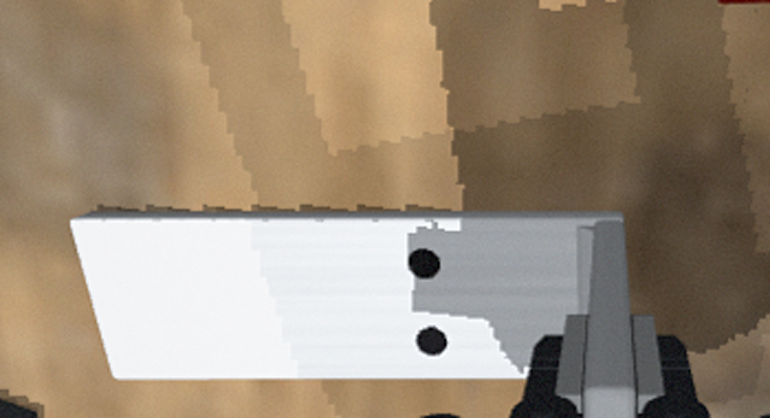

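play_rows(increments=[[-1,[0,0,-1.5],0],[-1,[0,0,0],0],[-1,[0,0,0],0]])

```text
time: 9.65
tool_pos: [533.8, 220.8, 30.0]
tcp_rot: [180.0, -0.0, -172.0]
ft_force: [-1.4, 0.0, 2.5]
finger_gap: 7.3
grip_force: 41.1
```

```bash
python3 - <<'E'
from jy import *
s=sense();print(s["tool_pos"],s["ft_force"])
p=snapshot("wrist")
K=np.linalg.inv(p["intrinsics"]);T=p["world_from_camera"]
def g(u,v,z):
    r=T[:3,:3]@K@[u/2.2,v/2.2+110,1];c=T[:3,3];return (c+r*(z-c[2])/r[2])[:2]
def seg(n,a,b,z):
    A,B=g(*a,z),g(*b,z);d=B-A;print(n,A,B,"mid",(A+B)/2,"len",np.hypot(*d),"ang",np.degrees(np.arctan2(d[1],d[0])))
seg("tip",(72,221),(115,378),8);seg("e1",(72,221),(580,215),8);seg("e2",(115,378),(520,379),8)
m=(g(72,221,8)+g(115,378,8))/2
a=np.radians(7.9);o=np.array([559.5,7.5]);ax=np.array([np.cos(a),np.sin(a)]);ay=np.array([-ax[1],ax[0]])
print("tip in jig",(m-o)@ax,(m-o)@ay)
E
```

```text
[533.8 220.8  30. ] [-1.4  0.   2.5]
tip [528.6  73.7] [576.5  80.5] mid [552.6  77.1] len 48.43971878477067 ang 8.061484984933575
e1 [528.6  73.7] [507.7 209.1] mid [518.2 141.4] len 137.02649092710067 ang 98.74769376504315
e2 [576.5  80.5] [560.3 198.1] mid [568.4 139.3] len 118.69490537576667 ang 97.86870169688879
tip in jig 2.7013172176297333 69.89879638354952
```

play_rows(increments=[[-1,[1,-5,0],0],[-1,[1,-5,0],0],[-1,[0,-5,0],0],[-1,[0,-5,0],0],[-1,[0,-5,0],0],[-1,[0,-5,0],0],[-1,[0,-5,0],0],[-1,[0,-5,0],0],[-1,[0,-5,0],0],[-1,[0,-5,0],0],[-1,[0,-5,0],0],[-1,[0,-3,0],0]])

```text
time: 10.7
tool_pos: [540.3, 162.4, 30.0]
tcp_rot: [180.0, 0.0, -172.0]
ft_force: [-0.6, 5.3, 4.3]
finger_gap: 7.6
grip_force: 41.4
```

play_rows(increments=[[-1,[0,-4,0],0],[-1,[0,-4,0],0],[-1,[0,-4,0],0],[-1,[0,-4,0],0],[-1,[0,-4,0],0],[-1,[0,-4,0],0]])

```text
time: 11.2
tool_pos: [543.5, 139.0, 29.9]
tcp_rot: [180.0, 0.0, -172.0]
ft_force: [0.3, 5.1, 4.1]
finger_gap: 7.7
grip_force: 41.5
```

play_rows(increments=[[-1,[0,-3,0],0],[-1,[0,-3,0],0],[-1,[0,-3,0],0],[-1,[0,-3,0],0],[-1,[0,-3,0],0],[-1,[0,-3,0],0],[-1,[0,-3,0],0],[-1,[0,-3,0],0],[-1,[0,-3,0],0]])

```text
time: 11.95
tool_pos: [547.3, 112.4, 30.0]
tcp_rot: [180.0, 0.0, -172.0]
ft_force: [-0.9, 5.8, 5.7]
finger_gap: 7.7
grip_force: 41.6
```

```bash
python3 - <<'E'
from jy import *
s=sense();print(s["tool_pos"],s["ft_force"],s["wrist_torque"])
p=snapshot("wrist");a=snapshot("top")
im=np.hstack([cv2.resize(p["color"],(400,300)),cv2.resize(a["color"][150:270,160:360],(400,240))[:240].copy() if 0 else cv2.resize(a["color"][150:270,180:340],(400,300))])
cv2.imwrite("pics/m6.png",im[:,:,::-1])
E
```

```text
[547.3 112.4  30. ] [-0.9  5.8  5.7] [ 0.9 -0.1  0.1]
```

View pics/m6.png

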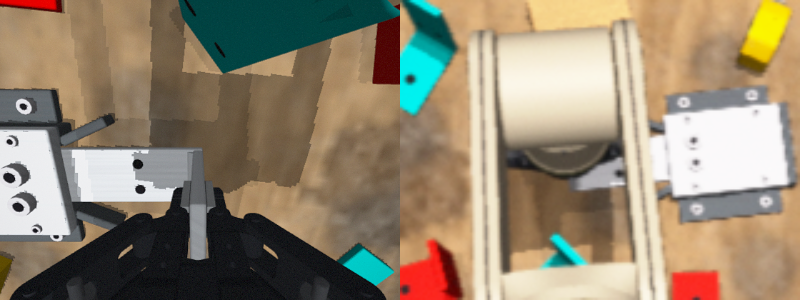

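The long leg is centred and under the hood (wrist pane, about (75,175)). Now I'll feel for the stop slowly.

play_rows(increments=[[-1,[0,-2,0],0],[-1,[0,-2,0],0],[-1,[0,-2,0],0],[-1,[0,-2,0],0]])

```text
time: 12.38
tool_pos: [548.4, 104.5, 30.0]
tcp_rot: [180.0, 0.0, -172.0]
ft_force: [-0.6, 6.0, 4.5]
finger_gap: 7.9
grip_force: 41.7
```

play_rows(increments=[[-1,[0,-1.5,0],0],[-1,[0,-1.5,0],0],[-1,[0,-1.5,0],0],[-1,[0,-1.5,0],0]])

```text
time: 12.72
tool_pos: [549.2, 98.6, 30.0]
tcp_rot: [180.0, 0.0, -172.0]
ft_force: [-0.9, 6.1, 6.5]
finger_gap: 7.5
grip_force: 41.7
```

play_rows(increments=[[-1,[0,-1,0],0],[-1,[0,-1,0],0],[-1,[0,-1,0],0]])

```text
time: 12.97
tool_pos: [549.6, 95.8, 30.0]
tcp_rot: [180.0, 0.0, -172.0]
ft_force: [-1.3, 7.1, 4.6]
finger_gap: 7.0
grip_force: 41.7
```

play_rows(increments=[[-1,[0,-1,0],0],[-1,[0,-1,0],0],[-1,[0,-1,0],0]])

```text
time: 13.22
tool_pos: [549.9, 94.1, 30.0]
tcp_rot: [179.9, 0.0, -172.0]
ft_force: [-1.4, 16.8, 5.0]
finger_gap: 7.4
grip_force: 41.8
```

play_rows(increments=[[-1,[0,-1,0],0],[-1,[0,-1,0],0],[-1,[0,-1,0],0]])

```text
time: 13.47
tool_pos: [550.2, 93.4, 30.3]
tcp_rot: [179.7, 0.0, -171.9]
ft_force: [-3.4, 27.5, 8.7]
finger_gap: 7.3
grip_force: 42.4
```

Solid contact: the push rose sharply to about 21 N above the sliding force. I'll relax and open the fingers a little.

play_rows(increments=[[-1,[0,1,0],0],[-1,[0,0.8,0],0],[-1,[0,0,0],0],[-1,[0,0,0],0]])

```text
time: 13.8
tool_pos: [550.0, 93.7, 30.0]
tcp_rot: [179.8, 0.0, -171.9]
ft_force: [-1.2, 16.8, 5.5]
finger_gap: 7.3
grip_force: 41.9
```

```bash
python3 - <<'E'
from jy import *
s=sense();print(s["tool_pos"],s["tcp_rot"],s["ft_force"])
E
```

```text
[550.   93.7  30. ] [ 179.8    0.  -171.9] [-1.2 16.8  5.5]
```

play_rows(increments=[[-1,[0,1,0],0],[-1,[0,0,0],0],[-0.4,[0,0,0],0],[-0.4,[0,0,0],0],[-0.4,[0,0,0],0],[-0.4,[0,0,0],0],[-0.4,[0,0,0],0],[-0.4,[0,0,0],0]])

```text
time: 14.47
tool_pos: [549.8, 92.1, 29.6]
tcp_rot: [-180.0, -0.0, -172.0]
ft_force: [-0.2, -0.1, 0.4]
finger_gap: 25.5
grip_force: 0.0
```

```bash
python3 - <<'E'
from jy import *
s=sense();print(s["tool_pos"],s["tcp_rot"],s["ft_force"],s["finger_gap"])
for c in ("wrist","side"):
    p=snapshot(c);save(p,c+"7.png")
    for q in("bracket","bracket_long","bracket_short"):
        for d in pinpoint(q,p)[:5]: 
            x=w(p,d["xyz"])
            if 470<x[0]<640: print(c,q,x,round(d["p"],2))
E
```

```text
[549.8  92.1  29.6] [-180.   -0. -172.] [-0.2 -0.1  0.4] 25.46178197488485
wrist bracket [550.7  95.4   0.3] 0.75
wrist bracket_long [555.6  23.8   5.8] 0.96
wrist bracket_short [548.1  95.5  46.2] 0.85
side bracket [551.9  94.8  -1.5] 0.6
side bracket_long [563.9  20.6   4.5] 0.74
side bracket_short [545.9  98.5  43.9] 0.63
```

View pics/wrist7.png

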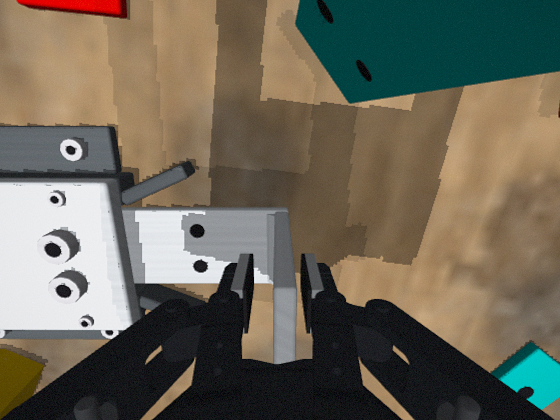

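The leg is under the hood at (135,245) and the bracket is free between the fingers at (280,280). I'll confirm it's home with one gentle, lower push from the rear finger alone.

play_rows(increments=[[-0.4,[0,-2,5],0],[-0.4,[0,-2,0],0],[-0.4,[0,-1,0],0],[-0.4,[0,-1,0],0],[-0.4,[0,0,0],0]])

```text
time: 15.28
tool_pos: [550.8, 86.8, 24.7]
tcp_rot: [180.0, -0.0, -172.0]
ft_force: [-0.0, 4.3, -1.7]
finger_gap: 25.8
grip_force: 0.0
```

play_rows(increments=[[-0.4,[0,-1,0],0],[-0.4,[0,-1,0],0],[-0.4,[0,0,0],0]])

```text
time: 15.53
tool_pos: [551.4, 86.1, 25.4]
tcp_rot: [179.9, 0.1, -171.9]
ft_force: [-1.9, 10.1, 2.7]
finger_gap: 25.8
grip_force: 0.0
```

play_rows(increments=[[-0.4,[0,-1,0],0],[-0.4,[0,-1,0],0],[-0.4,[0,0,0],0]])

```text
time: 15.78
tool_pos: [552.0, 85.5, 26.1]
tcp_rot: [179.8, 0.1, -171.9]
ft_force: [-3.3, 17.0, 6.4]
finger_gap: 25.7
grip_force: 0.0
```

The push was stiff straight away, so the bracket is home. I'll centre the fingers and retract upward.

play_rows(increments=[[-0.4,[0,2,0],0],[-0.4,[0,3,0],0],[-0.4,[0,3,0],0],[-0.4,[0,2,0],0],[-0.4,[0,0,0],0],[-0.4,[0,0,0],0]])

```text
time: 16.28
tool_pos: [550.0, 92.3, 24.8]
tcp_rot: [-180.0, -0.0, -172.0]
ft_force: [-0.2, -0.0, -0.3]
finger_gap: 25.8
grip_force: 0.0
```

play_rows(increments=[[-0.4,[0,0,-10],0],[-0.4,[0,0,-15],0],[-0.4,[0,0,-20],0],[-0.4,[0,0,-20],0],[-0.4,[0,0,-20],0],[-0.4,[0,0,-20],0],[-0.4,[0,0,-20],0],[-0.4,[0,0,-20],0],[-0.4,[0,0,0],0],[-0.4,[0,0,0],0],[-0.4,[0,0,0],0]])

```text
time: 17.2
tool_pos: [549.7, 92.3, 169.5]
tcp_rot: [-180.0, -0.0, -172.0]
ft_force: [-0.3, -0.0, -0.4]
finger_gap: 25.6
grip_force: 0.0
```

```bash
python3 - <<'E'
from jy import *
s=sense();print(s["tool_pos"],s["ft_force"],s["finger_gap"])
for c in ("wrist","side"):
    p=snapshot(c);save(p,c+"8.png")
    for q in("bracket","bracket_long","bracket_short","tape_measure_mid","screw_box_mid","cork_block_mid"):
        for d in pinpoint(q,p)[:5]: 
            x=w(p,d["xyz"])
            if "bracket" not in q or 470<x[0]<640: print(c,q,x,round(d["p"],2))
E
```

```text
[549.7  92.3 169.5] [-0.3 -0.  -0.4] 25.570923783753006
wrist bracket [549.6  95.    5. ] 0.96
wrist bracket_long [559.2  25.4   4.3] 0.63
wrist bracket_short [550.2  96.1  45.7] 0.57
wrist bracket_short [552.2  97.5   1.2] 0.49
wrist tape_measure_mid [698.8 -98.   34.9] 0.88
wrist screw_box_mid [715.4 110.2  21.8] 0.95
side bracket [550.8  95.   -3.4] 0.75
side bracket_long [563.5  21.4   3.6] 0.71
side bracket_short [547.7  96.2  42.5] 0.75
side tape_measure_mid [705.4 -97.   31.4] 0.85
side screw_box_mid [715.5 105.6  20.8] 0.97
side cork_block_mid [ 382.1 -212.2   14.8] 0.87
side cork_block_mid [559.8  22.8   4.1] 0.55
```

The bracket is still home and flat, the bystanders haven't moved, and the arm is clear.

```bash
python3 -c "
from bench import *
print(hand_in())"
```

```text
the job is handed in; nothing more can be done
None
```

The bracket is tipped onto its long leg and pushed solid against the hidden stop at about 21 N over sliding force, above the 5–15 N range but under the 40 N limit. A second gentle push confirmed it was home, the bystanders haven't moved and the arm is clear; the job is handed in, with no verdict returned.

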